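Stand the inspection lamp in its clamp stand and lock the collar

ROBOT

A 6-joint arm with a two-finger parallel gripper is mounted at the origin on the work surface. World frame = base frame: x ahead of the robot, y to its left, z up, the work surface at z = 0. Lengths are in mm, angles in rad, forces in N, time in s.
With the tool pointing down it reaches from about 400 to 925 mm from the base axis. Payload 12.5 kg.
Tool frame: the origin (TCP) lies on the centre line of the jaws, within the pads' length; the fingertips stand 17 mm ahead of it and the grasp point (between the pads) lies 2 mm behind it; z points along the fingers, y is the line along which they close (so a half turn about z gives the same grasp; the last joint's range is limited). The gripper opens to 95 mm and grips with 3 to 60 N. Pads are 20 mm wide; open, the fingers measure 119 mm over their backs; the gripper's body (75 mm by 180 mm) begins 59 mm behind the grasp point.
Start: joints at [-1.318, 0.491, 1.559, -0, 1.092, -0.106], TCP at [219.492, -585.208, 231.661] pointing down, gripper open.
Joint ranges: [-3.1, 3.1], [-0.84, 2.19], [0.05, 2.79], [-1.13, 4.28], [0.06, 2.93], [-2.69, 2.69]. Speed limits (rad/s): [2.22, 2.22, 2.79, 3.14, 3.14, 3.14].

INTERFACE

Orientations are given as [roll, pitch, yaw] about the fixed x, y, z axes, in that order (R = Rz(yaw) Ry(pitch) Rx(roll)).
In Python, from cell import env gives the robot as it stands.
- The arm moves only by the tool drive_tool, never from a script. Its argument "deltas" is text: rows parted by semicolons, each of 4 numbers parted by spaces: the shift along the world's x, y, z normalised to -1 to 1, where 1 is 100 mm, then the turn about the world's z normalised to -1 to 1, where 1 is 180 degrees. A call has 1 to 10 rows; each row shifts and turns the commanded pose from where the row before left it; what a row does not reach is not made up. A row lasts 1/12 s, in which the tool goes at most 41.7 mm and 7.16 degrees, less where a joint would pass 70% of its speed; a pose out of reach is approached as far as the arm can. A call with a number of a shift or a turn outside -1 to 1 is refused whole. A call with a gripper value outside its range is refused whole. "gripper" is the closure, from 0 (fully open) to 1 (shut), set as the call begins (left out, the last holds). The fingers move at their own pace and stop on an object; the grip force is fixed at half the most. Time passes only in rows, so rows that do not move let the fingers close. It gives the time, the measured TCP pose, the force, the opening and the grip force at its end, in the units of the state.
- env.state(): the state, without advancing time (a new reading comes with each control period).
- env.read_camera(name): name is "scene" or "top" or "wrist"; returns (picture, depth): 384x512x3 uint8, red, green, blue; 384x512 float32, mm along the optical axis (not along the pixel's ray), 0 where there is no reading.
- env.camera_params(name): a dict with "mtx" (3x3 intrinsics, pixels), "camera_from_world" (4x4, takes a point from world to camera coordinates); the wrist camera has in their place "mount" (4x4, takes a point from camera to tool coordinates, whose origin is the TCP and whose axes are the flange's). Camera axes: x right, y down, z forward; pixel columns grow to the right and rows downward; lengths in mm; the calibration is good to about 2 mm. A picture is of the moment at which its call begins: read the wrist's pose just before it. camera_params takes no time and is no camera call.
- env.job_done(): hands the job in; it is judged then, once.
The state is a dict: "t": time; "joints": joint angles; "qvel": joint speeds; "tau": joint torques, N m; "eef_pos": TCP position; "tcp_rot": TCP orientation; "ft_force": force on the tool from outside, world axes, zero at the start; "moment": the same for the moment, N m; "opening": opening from 0.0 (shut) to 1.0 (fully open); "grip_force": force on a finger pad.
Only numpy, scipy, OpenCV 4.12 (cv2) and the standard library are available. Lean on these libraries where they do the work, as an engineer would, in place of code of your own. Each camera call takes 0.05 s, during which the arm holds its last target. There are 200 camera calls.

TASK

Take the lamp wand off its sloping rest and stand it upright, black head up, in the barrel of the clamp stand, lowering it gently right to the bottom without letting it drop, and let go of it. Then push the red collar's lever all the way round to the yellow stop pin to lock it, leaving the wand standing in the barrel. Do not disturb the screwdriver, the blue spool, the amber bottle or the parts tray.

Things in the scene. Friction and masses are not known exactly. Their poses are not given: they have to be found in the camera images.
- wand: Lamp wand, 190 mm long, 14 mm thick aluminium tube, thin blue band 80 mm from the foot, black head (15.6 mm thick, 150 to 186 mm from the foot) with a white lens; 56 to 112 g, centre of mass about 80 mm from the foot. Origin: centre of the foot's end; z along the wand to the head. Starts in the rest, leaning 30 degrees from vertical, head up and towards the rest's +x.
- wand_grip (a point): Point on the wand's axis, 140 mm from the foot: a good place to grip; there the wand is free all round when it lies in the rest.
- rest: Fixed sloping rest: dark foot 150 x 80 x 10 mm, grey trough (20 mm wide inside, open above) rising towards the rest's +x at 60 degrees above horizontal; it carries the lower 100 mm of the wand. Origin: centre of the underside, on the table; yaw within 0.4 rad of the world's. The wand's foot starts at (-35, 0, 35) mm from it.
- stand_seat (a point): Bore floor of the fixed clamp stand, on the barrel's vertical axis, 12 mm above the table; the wand's foot ends here (it may lean 4 degrees). Dark disc base, radius 62, 12 mm thick; aluminium barrel, bore 18 mm wide from 12 to 72 mm above the table, then a funnel to 39 mm wide (47 mm outside) at the mouth, 88 mm above the table.
- lever_push (a point): Place to push: centre line of the lever, 92 mm from the barrel's axis, 50 mm above the table. Level aluminium bar 10 mm wide, 12 mm high, out of the red collar (45 mm wide, 40 to 60 mm above the table), ending in a black 20 mm ball 105 mm from the axis. Turns with the collar, on the robot's side of the stand (mid-sweep within 0.4 rad of -x). Clear below, beyond the base disc.
- collar (a joint): Collar angle, rad: 0 unlocked, 1.4 at the stop, lever against the yellow pin (9 mm thick, 52 mm from the axis, top 60 mm above the table); grows counterclockwise seen from above. Starts at 0 to 0.35. Stiff, about 0.15 N m (under 2 N at the lever); stays where it is left.
- screwdriver: Loose screwdriver, 170 mm long, lying between stand and rest; leave alone. Origin at its middle underside.
- spool: Loose blue spool, 56 mm in diameter, 36 mm high, standing beyond the screwdriver, seen from the robot; leave alone. Origin at the underside's centre.
- flux: Loose amber bottle, 40 mm in diameter, 85 mm high, far left; leave alone. Origin at the underside's centre.
- tray: Loose black parts tray 100 x 140 x 25 mm, far right; leave alone. Origin at the underside's centre.
There are look-alikes about, which are no part of the job. Leave any green or turquoise look-alike of the part that bears stand_seat alone.

How it is judged:
By the outcome, as a careful person would: the job done as asked, in the order asked, and still so for the second after the job is handed in, with the robot touching nothing.
It also fails if it takes over 69 s, if anything falls off the work surface, if the arm or the gripper's body presses on something with over 40 N, if the wrist force passes 120 N, or if a joint passes its speed limit or range.

## Working session

There is one attempt and no reset: what is moved stays moved. The work goes in short steps, Python scripts to look and compute and a tool call to move; the robot and the scene stay as the last step left them, time stands still between calls to the robot, and variables do not carry over. Pictures are saved under pics/ and viewed, at most 10 in all, crops included, and the job is handed in when it is done.

Besides the shell and the picture viewer there is one more tool, called after "Emit:" as name(argument=value, ...), one argument or row to a line, values as JSON. drive_tool: Moves the arm, as the interface text tells. Its arguments: {"type":"object","properties":{"deltas":{"type":"string"},"gripper":{"type":"number"}},"required":["deltas"]}

```bash
ls; mkdir -p pics; python3 - <<'E'
from cell import env
import cv2,numpy as np
print(env.state())
for n in("scene","top"):
    p,d=env.read_camera(n); cv2.imwrite(f"pics/{n}0.png",p[:,:,::-1]); np.savez(f"{n}0.npz",p=p,d=d)
    print(env.camera_params(n))
print(env.camera_params("wrist"))
E
```

```text
pics
{'t': 0.0, 'joints': array([-1.31761907e+00,  4.91564624e-01,  1.55948948e+00,  4.65980730e-06,
        1.09171220e+00, -1.05577714e-01]), 'qvel': array([-0.00052547,  0.00034856,  0.00010956,  0.00061526,  0.00059591,
        0.00053786]), 'tau': array([ 1.76054738e-03, -6.12633634e+01, -2.58174795e+01,  6.93967100e-02,
        4.83470655e-02, -9.18673027e-05]), 'eef_pos': array([ 219.41600506, -584.95527443,  231.04481429]), 'tcp_rot': array([-3.14042598e+00, -1.27790579e-04,  3.58752743e-01]), 'ft_force': array([ 0.28885994, -0.24209346, -0.75480886]), 'moment': array([ 0.01078024,  0.03917296, -0.00881046]), 'grip_force': 0.0, 'opening': 1.0037031187858207}
{'mtx': array([[406.71816902,   0.        , 255.25579529],
       [  0.        , 406.71816902, 194.43297658],
       [  0.        ,   0.        ,   1.        ]]), 'camera_from_world': array([[ 7.43760992e-01,  6.68389670e-01, -8.65077400e-03,
        -3.67948977e+02],
       [ 4.44562148e-01, -5.04275163e-01, -7.40318213e-01,
        -1.69465956e+02],
       [-4.99183417e-01,  5.46774002e-01, -6.72200943e-01,
         1.6
[... 440 characters left out ...]
63066775e+02],
       [ 1.83485889e-01, -1.19553232e-02, -9.82949642e-01,
         1.21025235e+03],
       [ 0.00000000e+00,  0.00000000e+00,  0.00000000e+00,
         1.00000000e+00]])}
{'mtx': array([[319.56319096,   0.        , 256.65073368],
       [  0.        , 319.56319096, 189.16913171],
       [  0.        ,   0.        ,   1.        ]]), 'mount': array([[ 9.03872731e-04, -9.70574171e-01, -2.40800667e-01,
         6.66247865e+01],
       [ 9.99999393e-01,  1.02910544e-03, -3.94313610e-04,
         5.75122116e-01],
       [ 6.30519882e-04, -2.40800164e-01,  9.70574512e-01,
        -1.52669636e+02],
       [ 0.00000000e+00,  0.00000000e+00,  0.00000000e+00,
         1.00000000e+00]])}
```

View pics/scene0.png

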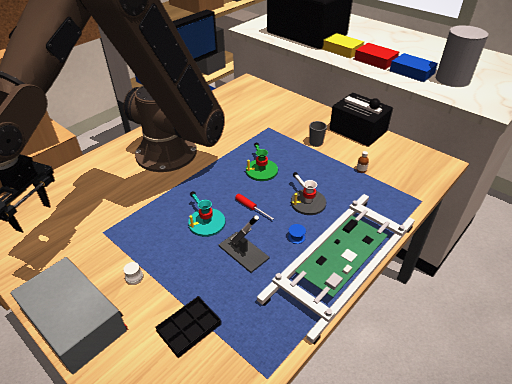

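View pics/top0.png

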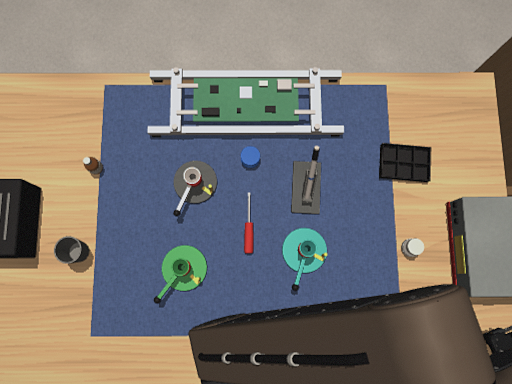

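The stand wanted is the dark one, in the top view at px (193,178), with its lever to (178,212) and its pin at (209,190). The rest is at (310,187) with the wand's head at (317,150); the green and turquoise stands are look-alikes.

```bash
cat > h.py <<'E'
import numpy as np, cv2
from scipy.spatial.transform import Rotation as R
def cloud(d,K,T):  # T: world_from_camera
    v,u=np.mgrid[:d.shape[0],:d.shape[1]]
    P=np.stack([(u-K[0,2])/K[0,0]*d,(v-K[1,2])/K[1,1]*d,d],-1)
    return P@T[:3,:3].T+T[:3,3]
def wrist(env,name):
    s=env.state(); p,d=env.read_camera("wrist"); c=env.camera_params("wrist")
    T=np.eye(4); T[:3,:3]=R.from_euler('xyz',s['tcp_rot']).as_matrix(); T[:3,3]=s['eef_pos']
    cv2.imwrite(f"pics/{name}.png",p[:,:,::-1])
    np.savez(name+".npz",p=p,d=d,W=cloud(d,c['mtx'],T@c['mount'])); return p,d,cloud(d,c['mtx'],T@c['mount'])
def circ(P):
    A=np.c_[2*P[:,:2],np.ones(len(P))]; x=np.linalg.lstsq(A,(P[:,:2]**2).sum(1),rcond=None)[0]
    return x[:2],np.sqrt(x[2]+x[0]**2+x[1]**2)
E
python3 - <<'E'
from cell import env
from h import *
for n in("top","scene"):
    z=np.load(n+"0.npz"); c=env.camera_params(n)
    W=cloud(z['d'],c['mtx'],np.linalg.inv(c['camera_from_world'])); np.save(n+"W.npy",W)
    if n=="top":
        for nm,(u,v) in dict(stand=(193,178),ball=(178,212),pin=(209,190),resta=(302,205),wandhead=(317,150),base=(185,195),spool=(250,156),screw=(249,238)).items(): print(nm,W[v,u].round())
        sub=W[125:220,280:330].reshape(-1,3); s=sub[sub[:,2]>100]; print(len(s)); print(s[s[:,2].argsort()][::6].round())
        sub=W[155:220,165:225].reshape(-1,3); 
        r=sub[(sub[:,2]>80)&(sub[:,2]<95)]; print('rim',len(r),circ(r),r.mean(0))
        r=sub[(sub[:,2]>44)&(sub[:,2]<66)]; print('lever',r.round()[::8])
E
```

```text
stand [619. 148.  21.]
ball [517. 183.  50.]
pin [586. 103.  11.]
resta [ 542. -160.    9.]
wandhead [ 648. -177.  201.]
base [563. 164.  55.]
spool [680. -13.  30.]
screw [448. -10.  28.]
278
[[ 589. -185.  100.]
 [ 591. -177.  102.]
 [ 591. -160.  105.]
 [ 593. -173.  107.]
 [ 592. -176.  110.]
 [ 597. -186.  111.]
 [ 600. -168.  112.]
 [ 597. -183.  113.]
 [ 605. -167.  114.]
 [ 610. -183.  115.]
 [ 604. -180.  117.]
 [ 601. -175.  118.]
 [ 617. -167.  119.]
 [ 603. -161.  120.]
 [ 614. -161.  122.]
 [ 603. -177.  123.]
 [ 605. -171.  125.]
 [ 606. -173.  130.]
 [ 609. -173.  132.]
 [ 610. -172.  136.]
 [ 612. -174.  141.]
 [ 614. -177.  142.]
 [ 613. -171.  146.]
 [ 617. -178.  150.]
 [ 619. -173.  153.]
 [ 621. -172.  156.]
 [ 625. -172.  160.]
 [ 627. -174.  163.]
 [ 629. -171.  166.]
 [ 625. -176.  170.]
 [ 630. -170.  173.]
 [ 632. -178.  175.]
 [ 638. -170.  179.]
 [ 637. -179.  184.]
 [ 639. -179.  186.]
 [ 641. -174.  187.]
 [ 646. -168.  190.]
 [ 642. -180.  194.]
 [ 652. -170.  194.]
 [ 656. -177.  199.]
 [ 643. -177.  200.]
 [ 645. -177.  201.]
 [ 645. -179.  202.]
 [ 649. -176.  206.]
 [ 331.   -4. 1293.]
 [ 331.   -4. 1293.]
 [ 331.   -4. 1293.]]
rim 133 (array([610.54926841, 142.92158076]), np.float64(18.797052661629813)) [611.73952997 144.08480877  85.7355532 ]
lever [[620. 145.  65.]
 [618. 147.  49.]
 [611. 152.  52.]
 [601. 129.  61.]
 [600. 124.  54.]
 [595. 126.  61.]
 [592. 140.  64.]
 [590. 151.  60.]
 [593. 130.  48.]
 [588. 146.  56.]
 [584. 156.  61.]
 [583. 157.  57.]
 [579. 156.  60.]
 [575. 165.  55.]
 [572. 156.  55.]
 [566. 164.  57.]
 [563. 159.  57.]
 [558. 167.  55.]
 [552. 175.  57.]
 [550. 165.  52.]
 [544. 172.  56.]
 [537. 176.  64.]
 [533. 183.  54.]
 [531. 175.  54.]
 [525. 180.  56.]
 [519. 193.  60.]
 [516. 187.  59.]
 [513. 184.  64.]
 [511. 182.  58.]
 [508. 179.  56.]]
```

Emit:
drive_tool(
  deltas="0.25 0.27 0.1 -0.01;0.25 0.27 0.1 -0.01;0.25 0.27 0.1 -0.01;0.25 0.27 0.1 -0.01;0.25 0.27 0.1 -0.01;0.25 0.27 0.1 -0.01;0.25 0.27 0.1 -0.01;0.25 0.27 0.1 -0.01;0.25 0.27 0.1 -0.01;0.25 0.27 0.1 -0.01",
)

```text
t: 0.93
eef_pos: [470.4, -313.5, 332.0]
tcp_rot: [-3.141, 0.0, 0.043]
ft_force: [-0.8, -1.1, -0.9]
opening: 0.999
grip_force: 0.0
```

Emit:
drive_tool(
  deltas="0.25 0.28 0 -0.01;0.25 0.28 0 -0.01;0.25 0.28 0 -0.01;0.25 0.28 0 -0.01;0.25 0.28 0 -0.01;0 0 0 0;0 0 0 0;0 0 0 0",
)

```text
t: 1.6
eef_pos: [594.2, -175.3, 331.2]
tcp_rot: [3.142, 0.001, -0.112]
ft_force: [-0.1, 0.1, -0.7]
opening: 0.997
grip_force: 0.0
```

```bash
python3 - <<'E'
from cell import env
from h import *
print(env.state()); p,d,W=wrist(env,"w1")
E
```

```text
{'t': 1.6, 'joints': array([-3.93252252e-01,  4.04940433e-01,  1.43272437e+00, -3.59279829e-04,
        1.30485649e+00,  1.28923954e+00]), 'qvel': array([-2.49419001e-02, -9.80218006e-03,  5.09829815e-03,  9.59425945e-04,
        4.91230456e-04,  5.84813746e-05]), 'tau': array([  1.65518727, -58.05125356, -29.18756247,   0.11650549,
        -0.0714767 ,   0.05938007]), 'eef_pos': array([ 594.22254178, -175.26987348,  331.21720266]), 'tcp_rot': array([ 3.14151777e+00,  9.88386714e-04, -1.11600920e-01]), 'ft_force': array([-0.06840378,  0.05451739, -0.74957351]), 'moment': array([-0.02969731,  0.00190691, -0.02946697]), 'grip_force': 0.0, 'opening': 0.9969581191455215}
```

View pics/w1.png

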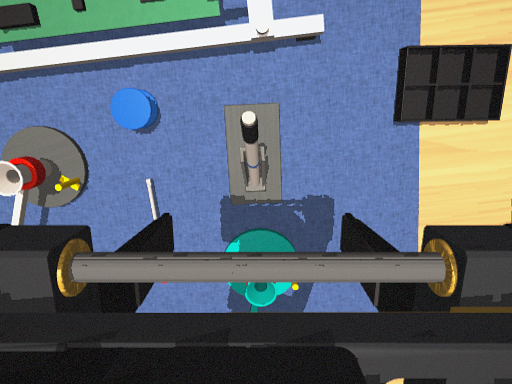

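The wrist view shows the wand head at px (249,120), blue band at (253,163) and foot near (256,188). The rest's foot spans (225..280, 103..203).

```bash
python3 - <<'E'
from h import *
z=np.load("w1.npz");W=z['W'];p=z['p'].astype(int)
s=W[95:215,215:290]; c=p[95:215,215:290]
b=s[(s[...,2]>4)&(s[...,2]<14)]
print('base',b[:,2].mean(),cv2.minAreaRect(b[:,:2].astype(np.float32)))
# wand upper part: z>110
for lo in range(115,205,10):
    q=s[(s[...,2]>lo)&(s[...,2]<lo+10)]; print(lo,len(q),q.mean(0).round(1),q[:,:2].min(0).round(),q[:,:2].max(0).round())
l=s[(c.min(-1)>190)&(s[...,2]>180)]; print('lens',len(l),l.mean(0))
q=s[(c[...,2]-c[...,0]>25)&(s[...,2]>60)]; print('blue',len(q),q.mean(0))
st=W[115:215,0:95].reshape(-1,3)
for lo,hi in((83,92),(8,16)):
    r=st[(st[:,2]>lo)&(st[:,2]<hi)];print(lo,len(r),circ(r),r.min(0),r.max(0))
E
```

```text
base 9.702698436143223 ((594.7518310546875, -172.6058349609375), (82.83216857910156, 150.11557006835938), 86.40271759033203)
115 192 [ 609.2 -172.7  119.6] [ 599. -187.] [ 620. -158.]
125 43 [ 608.8 -172.1  130.6] [ 605. -178.] [ 614. -166.]
135 49 [ 614.7 -172.6  140.4] [ 610. -179.] [ 621. -166.]
145 52 [ 620.1 -173.5  149.9] [ 616. -180.] [ 625. -167.]
155 62 [ 625.7 -173.5  159.8] [ 621. -180.] [ 631. -167.]
165 61 [ 631.8 -173.7  170.8] [ 628. -181.] [ 639. -166.]
175 86 [ 637.2 -174.4  180.2] [ 632. -182.] [ 645. -167.]
185 101 [ 643.9 -175.1  190.4] [ 638. -183.] [ 656. -167.]
195 244 [ 652.  -175.1  198.6] [ 643. -183.] [ 660. -168.]
lens 129 [ 655.08053529 -175.26273773  199.21174433]
blue 34 [ 616.47997443 -174.94929428  220.09978595]
83 241 (array([611.59946208, 142.39666713]), np.float64(19.488098468451046)) [589.46435365 121.59037038  83.0179705 ] [634.29757307 156.07275056  90.33341857]
8 3828 (array([612.23711131, 142.22659192]), np.float64(45.25546068077027)) [549.95306552  81.5360139    8.01042904] [672.84339795 201.10754628  15.94479356]
```

Emit:
drive_tool(
  deltas="0.06 0.005 -0.25 0.004;0.06 0.005 -0.25 0.004;0.06 0 -0.25 0.004;0.06 0 -0.25 0.004;0.06 0 -0.25 0;0.06 0 -0.25 0;0 0 -0.27 0;0 0 0 0;0 0 0 0",
)

```text
t: 2.4
eef_pos: [629.6, -175.2, 154.3]
tcp_rot: [-3.141, 0.002, -0.064]
ft_force: [-0.2, -0.6, 0.7]
opening: 1.001
grip_force: 0.0
```

Emit:
drive_tool(
  deltas="0 0 0 0;0 0 0 0;0 0 0 0;0 0 0 0;0 0 0 0;0 0 0 0;0 0 0 0;0 0 0 0;0 0 0 0;0 0 0 0",
  gripper=1,
)

```text
t: 3.23
eef_pos: [630.5, -174.2, 154.6]
tcp_rot: [3.142, 0.0, -0.062]
ft_force: [-0.3, -0.0, -0.1]
opening: 0.357
grip_force: 0.0
```

Emit:
drive_tool(
  deltas="0 0 0 0;0 0 0 0;0 0 0 0;0 0 0 0;0 0 0 0;0 0 0 0;0 0 0 0;0 0 0 0",
)

```text
t: 3.9
eef_pos: [630.5, -174.2, 154.6]
tcp_rot: [3.142, 0.0, -0.062]
ft_force: [-0.5, -0.1, 0.2]
opening: 0.15
grip_force: 30.0
```

Emit:
drive_tool(
  deltas="0 0 0.05 0;0 0 0.1 0;0 0 0.15 0;0 0 0.2 0;0 0 0.2 0;0 0 0.2 0;0 0 0.2 0;0 0 0.1 0;0 0 0 0;0 0 0 0",
)

```text
t: 4.73
eef_pos: [630.4, -174.2, 274.7]
tcp_rot: [3.141, -0.0, -0.062]
ft_force: [-0.1, -0.4, -0.5]
opening: 0.15
grip_force: 30.0
```

```bash
python3 - <<'E'
from cell import env
from h import *
p,d=env.read_camera("scene"); cv2.imwrite("pics/s2.png",cv2.resize(p[150:290,150:350,::-1],None,fx=4,fy=4))
c=env.camera_params("scene"); W=cloud(d,c['mtx'],np.linalg.inv(c['camera_from_world']));s=env.state();print(s['eef_pos'],s['ft_force'],s['moment'])
m=(abs(W[...,0]-630)<110)&(abs(W[...,1]+174)<22)&(W[...,2]>125)
v,u=np.where(m);print(u.min(),u.max(),v.min(),v.max())
q=W[m]
for lo in range(125,320,12):
    r=q[(q[:,2]>lo)&(q[:,2]<lo+12)]
    if len(r):print(lo,len(r),np.median(r,0).round(1))
E
```

```text
[ 630.11911884 -174.08098004  273.82764568] [ 0.12506606  0.35049789 -0.81331482] [ 0.02444083  0.02805895 -0.00786042]
203 272 50 229
125 2 [ 607.8 -183.7  126.1]
149 5 [ 567.8 -171.8  158.7]
161 10 [ 571.3 -172.9  167.6]
173 11 [ 575.6 -173.3  176. ]
185 13 [ 584.5 -174.2  191.6]
197 10 [ 591.5 -174.5  202.9]
209 15 [ 599.2 -174.8  215.8]
221 10 [ 606.1 -175.5  229.3]
233 13 [ 612.8 -177.   238. ]
245 4 [ 616.6 -177.9  248.1]
257 32 [ 635.7 -176.9  262.8]
269 36 [ 638.2 -185.7  275.8]
281 35 [ 639.7 -185.9  287.5]
293 40 [ 641.  -185.7  298.8]
305 48 [ 643.2 -181.9  311.9]
317 25 [ 652.3 -175.4  320.2]
```

View pics/s2.png

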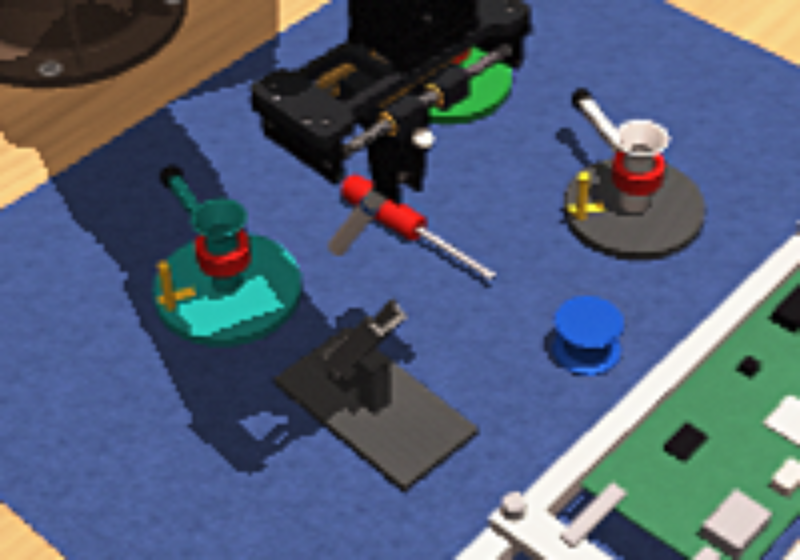

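The wand is held firmly, still at its 30° lean. I'll carry it to the stand, then swing it upright with the foot against the funnel wall.

Emit:
drive_tool(
  deltas="0.02 0.12 0 0;0.04 0.24 0 0;0.05 0.33 0 0;0.07 0.38 0 0;0.07 0.38 0 0;0.07 0.38 0 0;0.07 0.38 0 0;0.05 0.33 0 0;0.04 0.28 0 0;0.03 0.2 0 0",
)

```text
t: 5.62
eef_pos: [680.9, 131.5, 273.2]
tcp_rot: [-3.142, 0.002, -0.06]
ft_force: [0.8, -0.7, -0.6]
opening: 0.15
grip_force: 30.0
```

Emit:
drive_tool(
  deltas="0 0.1 -0.1 0;0 0 -0.15 0;0 0 -0.15 0;0 0 0 0;0 0 0 0;0 0 0 0",
)

```text
t: 6.12
eef_pos: [681.6, 137.5, 234.8]
tcp_rot: [3.142, -0.0, -0.063]
ft_force: [1.1, -0.6, -0.2]
opening: 0.153
grip_force: 30.0
```

```bash
python3 - <<'E'
from cell import env
from h import *
p,d,W=wrist(env,"w3"); print(env.state()['eef_pos'],env.state()['ft_force'],env.state()['moment'])
E
```

```text
[681.71865966 137.50974503 235.28133152] [-0.03665013  0.13584483 -0.66618278] [ 0.04106268  0.04300134 -0.05882331]
```

View pics/w3.png

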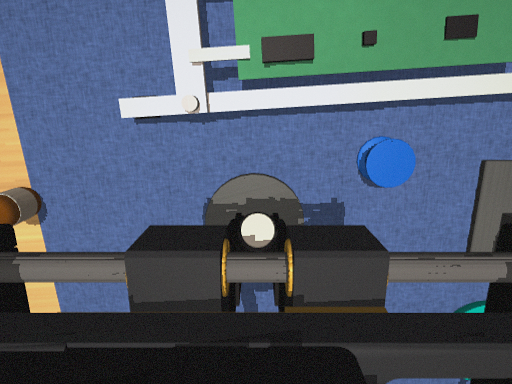

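The wrist view shows only the lens (257,230), with the gripper hiding the barrel, so I'll measure the foot against the funnel with the scene camera.

```bash
cat > look.py <<'E'
from cell import env
from h import *
import sys
s=env.state();print(s['eef_pos'].round(1),s['ft_force'].round(1))
p,d=env.read_camera("scene"); c=env.camera_params("scene"); W=cloud(d,c['mtx'],np.linalg.inv(c['camera_from_world']))
cv2.imwrite(f"pics/{sys.argv[1]}.png",cv2.resize(p[110:230,250:370,::-1],None,fx=5,fy=5,interpolation=cv2.INTER_CUBIC))
m=(abs(W[...,0]-630)<80)&(abs(W[...,1]-142)<30)&(W[...,2]>60)&(W[...,2]<222)
q=W[m]
for lo in range(66,222,8):
    r=q[(q[:,2]>lo)&(q[:,2]<lo+8)]
    if len(r):print(lo,len(r),np.median(r,0).round(1),r[:,:2].min(0).round(),r[:,:2].max(0).round())
E
python3 look.py s4
```

```text
[681.7 137.5 235.3] [-0.   0.1 -0.7]
66 22 [613.8 148.3  69.9] [604. 132.] [628. 162.]
74 36 [608.3 154.   78.3] [596. 130.] [630. 169.]
82 53 [610.1 151.8  86.3] [590. 126.] [636. 169.]
90 3 [625.7 161.1  91.1] [606. 124.] [628. 162.]
114 5 [618.5 141.1 118.3] [617. 138.] [623. 143.]
122 7 [620.4 138.3 126.1] [612. 136.] [628. 143.]
130 8 [625.2 139.  134.8] [619. 134.] [634. 140.]
138 6 [630.4 136.8 142.9] [622. 135.] [634. 139.]
146 9 [634.9 137.9 149. ] [626. 136.] [639. 142.]
154 8 [637.9 137.4 158.7] [633. 136.] [645. 139.]
162 8 [642.2 135.8 166.7] [637. 134.] [650. 140.]
170 7 [647.8 135.7 174.4] [645. 133.] [653. 140.]
178 11 [653.4 138.1 181.6] [644. 133.] [660. 146.]
186 8 [659.5 136.8 190. ] [649. 133.] [664. 144.]
194 8 [660.6 135.8 198.4] [653. 132.] [670. 139.]
202 10 [666.7 135.1 205.5] [659. 131.] [672. 140.]
210 5 [664.8 135.4 211.2] [661. 134.] [674. 139.]
218 10 [688.3 130.  219.9] [671. 127.] [695. 148.]
```

View pics/s4.png

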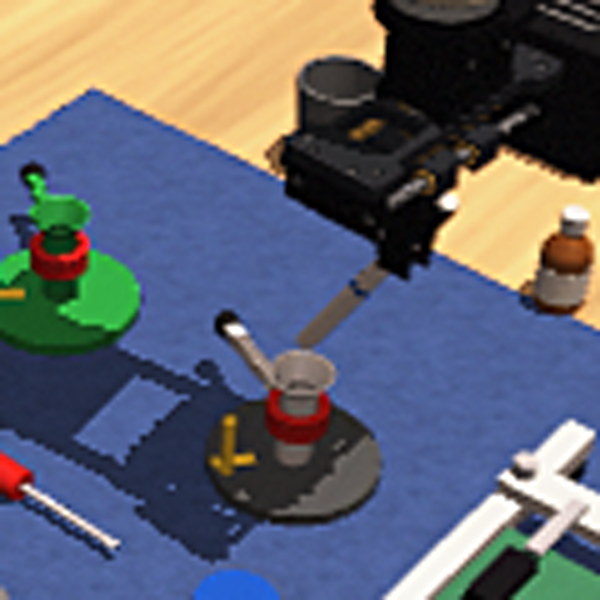

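Emit:
drive_tool(
  deltas="-0.03 0 -0.12 0;0 0 -0.12 0;0 0 -0.12 0;0 0 0 0;0 0 0 0",
)

```text
t: 6.63
eef_pos: [678.4, 137.7, 197.9]
tcp_rot: [3.141, 0.001, -0.062]
ft_force: [0.9, 0.4, -0.7]
opening: 0.155
grip_force: 30.0
```

Emit:
drive_tool(
  deltas="-0.05 0.003 0.02 0;-0.05 0.003 0.02 0;-0.05 0.003 0.02 0;-0.05 0.003 0.02 0;-0.05 0.003 0.02 0;0 0 0 0;0 0 0 0",
)

```text
t: 7.22
eef_pos: [653.9, 139.4, 209.9]
tcp_rot: [-3.141, -0.003, -0.062]
ft_force: [4.4, 0.7, 6.0]
opening: 0.151
grip_force: 30.0
```

```bash
python3 look.py s5
```

```text
[653.9 139.4 209.9] [4.4 0.7 6. ]
66 22 [613.9 140.5  70.7] [602. 133.] [628. 158.]
74 26 [614.3 157.1  77.8] [601. 133.] [629. 169.]
82 42 [615.1 143.7  86.5] [592. 126.] [637. 169.]
90 9 [609.4 140.6  91.7] [597. 122.] [637. 148.]
98 7 [609.4 139.2 101.2] [603. 137.] [614. 142.]
106 6 [615.5 140.3 110.2] [608. 135.] [620. 141.]
114 6 [615.4 138.5 118.2] [610. 137.] [621. 144.]
122 8 [621.1 138.5 125. ] [613. 135.] [627. 143.]
130 7 [627.  139.3 133.5] [620. 136.] [630. 140.]
138 7 [627.9 138.  141.6] [623. 135.] [635. 142.]
146 8 [632.6 136.9 150.3] [623. 135.] [639. 141.]
154 10 [633.2 138.4 157.9] [627. 133.] [641. 145.]
162 7 [639.3 138.2 165.7] [631. 137.] [645. 141.]
170 8 [642.9 136.6 175.1] [635. 135.] [650. 144.]
178 7 [644.9 136.4 180.8] [641. 134.] [649. 139.]
186 2 [657.5 141.8 190.8] [652. 134.] [663. 150.]
194 18 [659.7 130.3 197.6] [644. 127.] [667. 151.]
202 16 [661.8 128.9 207.5] [645. 124.] [667. 153.]
210 17 [664.2 127.9 214.3] [650. 124.] [668. 151.]
218 6 [656.5 125.3 219.7] [650. 124.] [664. 128.]
```

Emit:
drive_tool(
  deltas="-0.05 0.003 0 0;-0.05 0.003 0 0;-0.05 0.003 0 0;-0.05 0.003 0.01 0;0 0 0 0",
)

```text
t: 7.68
eef_pos: [636.0, 141.0, 213.3]
tcp_rot: [-3.139, -0.01, -0.062]
ft_force: [9.6, 1.8, 16.9]
opening: 0.141
grip_force: 30.1
```

```bash
python3 look.py s6 | awk 'NR==1||($1>95&&$1<190)'
```

```text
[636.  141.  213.3] [ 9.6  1.8 16.9]
98 5 [609.3 141.9 101.8] [603. 140.] [615. 143.]
106 6 [613.6 139.8 109.9] [608. 136.] [617. 144.]
114 9 [614.3 141.7 117.8] [607. 139.] [620. 145.]
122 6 [617.9 140.8 126.3] [613. 137.] [621. 143.]
130 6 [620.  140.  134.1] [613. 140.] [626. 141.]
138 8 [621.7 139.3 143.9] [617. 138.] [628. 142.]
146 5 [626.  138.1 150.4] [620. 137.] [627. 141.]
154 7 [629.  139.2 157.6] [619. 135.] [632. 145.]
162 9 [630.7 139.6 164. ] [623. 135.] [635. 148.]
170 10 [633.2 138.7 172.7] [626. 137.] [637. 147.]
178 7 [634.2 139.2 181.8] [628. 137.] [642. 143.]
186 4 [637.5 137.6 188. ] [633. 133.] [641. 139.]
```

Emit:
drive_tool(
  deltas="0 0 0.04 0;-0.05 0.003 0.02 0;-0.05 0.003 0.015 0;-0.05 0.003 0.01 0;-0.05 0.003 0 0;0 0 0 0",
)

```text
t: 8.23
eef_pos: [613.3, 141.9, 219.0]
tcp_rot: [-3.141, -0.002, -0.062]
ft_force: [3.3, 1.0, 7.5]
opening: 0.14
grip_force: 29.9
```

```bash
python3 look.py s7 | awk 'NR==1||($1>95&&$1<200)'
```

```text
[613.3 141.9 219. ] [3.3 1.  7.5]
98 7 [605.2 140.8 101.1] [601. 138.] [612. 150.]
106 8 [609.6 140.5 110.6] [604. 137.] [613. 145.]
114 7 [608.7 140.1 119.8] [603. 137.] [614. 148.]
122 7 [611.9 140.1 124.6] [606. 139.] [615. 147.]
130 8 [611.9 139.4 134.9] [606. 136.] [616. 143.]
138 5 [617.1 140.  141.6] [612. 135.] [618. 145.]
146 8 [614.1 138.1 149. ] [608. 137.] [620. 141.]
154 9 [616.9 140.1 157.2] [612. 136.] [623. 144.]
162 11 [619.3 138.7 168.7] [611. 136.] [624. 144.]
170 4 [620.8 139.  174.6] [615. 137.] [624. 143.]
178 9 [620.9 138.  182.8] [614. 136.] [625. 144.]
186 7 [622.4 137.5 190.3] [617. 136.] [627. 142.]
194 8 [623.9 139.  197.3] [610. 135.] [628. 145.]
```

```bash
cat > fit.py <<'E'
from cell import env
from h import *
from scipy.optimize import least_squares
s=env.state();e=s['eef_pos'];print(e.round(1),s['ft_force'].round(1))
c=env.camera_params("scene");C=np.linalg.inv(c['camera_from_world'])
pts=[]
for k in range(3):
    p,d=env.read_camera("scene"); W=cloud(d,c['mtx'],C)
    m=(abs(W[...,0]-620)<40)&(abs(W[...,1]-142)<14)&(W[...,2]>97)&(W[...,2]<e[2]-22); pts.append(W[m])
cv2.imwrite("pics/fit.png",cv2.resize(p[110:230,250:370,::-1],None,fx=5,fy=5,interpolation=cv2.INTER_CUBIC))
q=np.vstack(pts)
# axis: (x0+a h, y0+b h, z0+h), z0=150; distance to axis = 7, robust
def f(v):
    u=np.array([v[2],v[3],1]);u/=np.linalg.norm(u)
    return np.linalg.norm(np.cross(q-[v[0],v[1],150],u),axis=1)-7
r=least_squares(f,[np.median(q[:,0])-4,np.median(q[:,1])+4,0.1,0],loss='soft_l1',f_scale=2)
v=r.x;print(len(q),'axis@150',v[:2].round(1),'tilt deg',np.degrees(np.arctan(v[2:])).round(1),'med res',np.median(abs(r.fun)).round(2))
for z in (e[2]+2,88,80): print('z',round(z),(v[:2]+v[2:]*(z-150)).round(1))
E
python3 fit.py
```

```text
[613.5 141.9 219. ] [3.1 0.9 7.6]
285 axis@150 [613.1 144.7] tilt deg [ 9.9 -0.8] med res 1.01
z 221 [625.5 143.8]
z 88 [602.3 145.6]
z 80 [600.9 145.7]
```

View pics/fit.png

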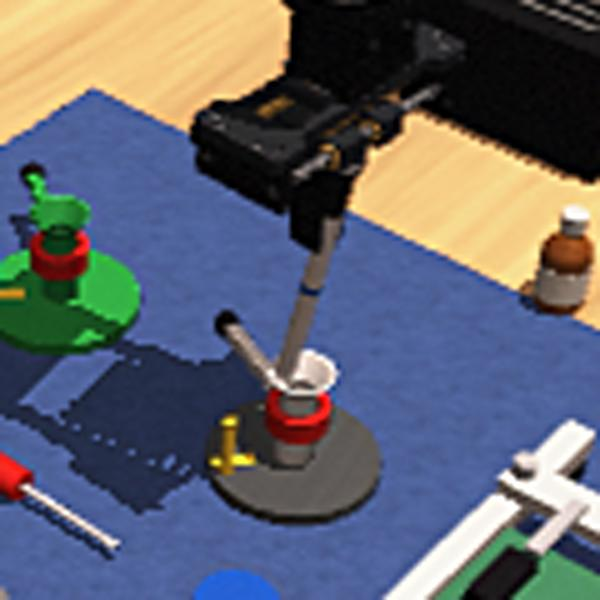

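The wand leans about 10° now, but it has crept about 12 mm to the +x edge of the pads (opening 13.3 mm, fit axis 625 against TCP 613). That grip isn't safe, so I'll return it to the rest and regrasp with the fingers on ±x. Those can stand it upright and hold it there.

Emit:
drive_tool(
  deltas="0 0 0.02 0;0 0 0.04 0;0 0 0.08 0;0 0 0.12 0;0 0 0.14 0;0 0 0.12 0;0 0 0.07 0;0 0 0.03 0;0 0 0 0",
)

```text
t: 9.18
eef_pos: [613.3, 141.7, 280.6]
tcp_rot: [3.141, -0.0, -0.062]
ft_force: [0.2, 0.3, 0.2]
opening: 0.142
grip_force: 29.7
```

```bash
sed -i 's/>97/>(97 if len(__import__("sys").argv)<2 else float(__import__("sys").argv[1]))/' fit.py; python3 fit.py 128; python3 - <<'E'
from h import *
from cell import env
p,d=env.read_camera("scene"); c=env.camera_params("scene"); W=cloud(d,c['mtx'],np.linalg.inv(c['camera_from_world'])).reshape(-1,3)
q=W[(abs(W[:,0]-612)<30)&(abs(W[:,1]-142)<30)]
r=q[(q[:,2]>84)&(q[:,2]<92)];print('rim',len(r),circ(r),r.min(0),r.max(0))
w=q[(q[:,2]>110)&(q[:,2]<190)];print('lowest wand z',np.sort(w[:,2])[:8])
E
```

```text
[613.3 141.7 280.6] [0.2 0.3 0.2]
356 axis@150 [599.9 145.5] tilt deg [10.7 -1.4] med res 0.78
z 283 [624.9 142.3]
z 88 [588.2 147.1]
z 80 [586.7 147.3]
rim 41 (array([614.06868886, 146.80085467]), np.float64(20.542289479281113)) [592.52536082 123.85230007  84.11153833] [636.35112675 170.32156561  91.06208911]
lowest wand z [145.54372421 145.76758637 147.42869937 149.01641271 150.87409068
 150.90714688 151.777712   152.92331379]
```

Emit:
drive_tool(
  deltas="-0.01 -0.08 0 0;-0.03 -0.18 0 0;-0.04 -0.28 0 0;-0.05 -0.36 0 0;-0.05 -0.36 0 0;-0.05 -0.36 0 0;-0.05 -0.36 0 0;-0.05 -0.36 0 0;-0.04 -0.33 0 0;-0.02 -0.26 0 0",
)

```text
t: 10.22
eef_pos: [573.4, -154.2, 279.9]
tcp_rot: [3.141, 0.001, -0.063]
ft_force: [-0.5, 0.7, -0.9]
opening: 0.136
grip_force: 29.7
```

Emit:
drive_tool(
  deltas="-0.015 -0.15 0 0;0 -0.065 0 0;0 0 -0.1 0;0 0 -0.15 0;0 0 -0.2 0;0 0 -0.2 0;0 0 -0.15 0;0 0 -0.05 0;0 0 0 0;0 0 0 0",
)

```text
t: 11.05
eef_pos: [573.3, -172.0, 195.4]
tcp_rot: [-3.142, -0.0, -0.061]
ft_force: [0.1, 0.1, -1.6]
opening: 0.139
grip_force: 29.7
```

```bash
sed -e 's/-620)<40/-585)<50/;s/-142)<14/+172)<14/' fit.py > fitr.py; python3 fitr.py 126
```

```text
[ 573.3 -172.   195.4] [ 0.1  0.1 -1.6]
145 axis@150 [ 575.3 -170. ] tilt deg [10.4  0.2] med res 0.74
z 197 [ 584.  -169.8]
z 88 [ 564.  -170.1]
z 80 [ 562.5 -170.1]
```

Emit:
drive_tool(
  deltas="0 0 -0.1 0;0 0 -0.07 0;0 0 -0.03 0;0 0 0 0;0 0 0 0",
)

```text
t: 11.62
eef_pos: [572.9, -172.9, 174.9]
tcp_rot: [-3.141, 0.001, -0.062]
ft_force: [-0.1, 0.4, -1.0]
opening: 0.136
grip_force: 29.9
```

Emit:
drive_tool(
  deltas="0 0 -0.02 0;0 0 -0.01 0;0 0 0 0",
)

```text
t: 11.87
eef_pos: [573.9, -173.1, 173.3]
tcp_rot: [3.141, -0.003, -0.062]
ft_force: [1.1, 1.1, 8.0]
opening: 0.143
grip_force: 29.7
```

Emit:
drive_tool(
  deltas="0.05 0 0 0;0.05 0 -0.01 0;0.05 0 -0.015 0;0.05 0 -0.02 0;0.05 0 -0.02 0;0 0 0 0",
)

```text
t: 12.37
eef_pos: [598.7, -172.7, 164.9]
tcp_rot: [-3.141, 0.001, -0.062]
ft_force: [-1.2, 0.9, 1.8]
opening: 0.142
grip_force: 30.0
```

Emit:
drive_tool(
  deltas="0.05 0 -0.02 0;0.05 0 -0.025 0;0.05 0 -0.025 0;0 0 0 0",
)

```text
t: 12.7
eef_pos: [613.7, -172.7, 157.9]
tcp_rot: [-3.142, 0.0, -0.062]
ft_force: [-0.7, 0.8, 0.4]
opening: 0.131
grip_force: 30.0
```

```bash
sed -i 's/-585)<50/-600)<60/' fitr.py; python3 fitr.py 126
```

```text
[ 613.7 -172.7  157.9] [-0.7  0.8  0.4]
22 axis@150 [ 620.1 -172.5] tilt deg [23.2 -4.5] med res 0.73
z 160 [ 624.3 -173.3]
z 88 [ 593.5 -167.6]
z 80 [ 590. -167.]
```

Emit:
drive_tool(
  deltas="0.05 0 -0.02 0;0.02 0 -0.01 0;0 0 0 0",
)

```text
t: 13.1
eef_pos: [620.2, -172.9, 155.8]
tcp_rot: [3.141, 0.0, -0.062]
ft_force: [-2.3, -1.1, 4.1]
opening: 0.136
grip_force: 30.0
```

Emit:
drive_tool(
  deltas="0 0 0 0;0 0 0 0;0 0 0 0;0 0 0 0;0 0 0 0;0 0 0 0;0 0 0 0;0 0 0 0;0 0 0 0;0 0 0 0",
  gripper=0,
)

```text
t: 13.93
eef_pos: [620.0, -172.8, 155.6]
tcp_rot: [3.142, 0.0, -0.062]
ft_force: [0.5, -0.2, -0.7]
opening: 0.786
grip_force: 0.0
```

Emit:
drive_tool(
  deltas="0 0 0 0;0 0 0 0;-0.05 0.1 0.1 0;-0.05 0.1 0.25 0;-0.1 0.1 0.35 0;-0.2 0.1 0.3 0;-0.2 0.1 0.25 0;-0.1 0 0.2 0;0 0 0.15 0;0 0 0 0",
)

```text
t: 14.77
eef_pos: [549.9, -122.2, 319.9]
tcp_rot: [3.14, -0.006, -0.062]
ft_force: [0.5, -1.0, 0.1]
opening: 1.001
grip_force: 0.0
```

```bash
python3 - <<'E'
from cell import env
from h import *
s=env.state();print(s['eef_pos'],s['tcp_rot'],s['opening'],s['joints'].round(2))
p,d,W=wrist(env,"w8")
m=(abs(W[...,0]-610)<65)&(abs(W[...,1]+172)<45)&(W[...,2]>3)
s=W[m];c=p[m].astype(int)
b=s[(s[:,2]>4)&(s[:,2]<14)];print(cv2.minAreaRect(b[:,:2].astype(np.float32)))
for lo in range(95,205,10):
    q=s[(s[:,2]>lo)&(s[:,2]<lo+10)]
    if len(q):print(lo,len(q),q.mean(0).round(1),q[:,:2].min(0).round(),q[:,:2].max(0).round())
l=s[(c.min(-1)>190)&(s[:,2]>180)]; print('lens',len(l),l.mean(0))
E
```

```text
[ 549.93760306 -122.22457859  319.88843214] [ 3.1399339  -0.0059583  -0.06187962] 1.0011094780029002 [-0.34  0.32  1.59  0.    1.22  1.3 ]
((606.0894165039062, -172.56015014648438), (79.10686492919922, 125.73648834228516), 86.67839050292969)
95 129 [ 594.7 -169.7  100.2] [ 586. -185.] [ 609. -157.]
105 155 [ 601.2 -170.7  110.4] [ 593. -185.] [ 619. -158.]
115 240 [ 608.4 -171.1  119.7] [ 598. -186.] [ 620. -158.]
125 77 [ 609.3 -171.7  130. ] [ 605. -179.] [ 616. -166.]
135 86 [ 615.5 -171.7  139.9] [ 611. -180.] [ 621. -166.]
145 98 [ 621.8 -171.9  150.1] [ 617. -180.] [ 630. -167.]
155 107 [ 627.8 -172.5  160.2] [ 622. -180.] [ 635. -167.]
165 110 [ 633.8 -172.6  170.5] [ 629. -181.] [ 641. -167.]
175 153 [ 639.6 -173.1  180.1] [ 634. -182.] [ 649. -167.]
185 185 [ 646.9 -173.1  190.4] [ 640. -183.] [ 662. -167.]
195 278 [ 654.  -174.9  197.8] [ 646. -182.] [ 662. -168.]
lens 136 [ 657.47635921 -175.37168339  197.91683764]
```

Emit:
drive_tool(
  deltas="0.04 0.25 0 0;0.06 0.4 0 0;0.06 0.4 0 0;0.06 0.4 0 0;0.06 0.4 0 0;0.06 0.4 0 0;0.06 0.39 0 0;0 0 0 0;0 0 0 0",
)

```text
t: 15.57
eef_pos: [589.5, 143.3, 314.0]
tcp_rot: [3.141, 0.002, -0.059]
ft_force: [-0.2, -0.0, 1.0]
opening: 1.001
grip_force: 0.0
```

```bash
python3 - <<'E'
from cell import env
from h import *
print(env.state()['eef_pos'])
p,d,W=wrist(env,"w9")
m=(abs(W[...,0]-612)<70)&(abs(W[...,1]-142)<70)
s=W[m];c=p[m].astype(int)
r=s[(s[:,2]>84)&(s[:,2]<92)];print('rim',len(r),circ(r),r.min(0),r.max(0))
b=s[(s[:,2]>9)&(s[:,2]<15)];print('base',len(b),b.min(0),b.max(0),cv2.minEnclosingCircle(b[:,:2].astype(np.float32)))
red=s[(c[:,0]>130)&(c[:,1]<60)];print('red',len(red),red.min(0),red.max(0))
y=s[(c[:,0]>150)&(c[:,1]>120)&(c[:,2]<60)&(s[:,2]>50)];print('pin',len(y),y.mean(0))
W2=W.reshape(-1,3);rr=np.hypot(W2[:,0]-611.6,W2[:,1]-142.3);l=W2[(rr>60)&(rr<115)&(W2[:,2]>40)&(W2[:,2]<75)]
print('lever',len(l),cv2.fitLine(l[:,:2].astype(np.float32),cv2.DIST_HUBER,0,.01,.01).ravel(),l.min(0),l.max(0))
E
```

```text
[589.51798497 143.26929891 313.97987579]
rim 505 (array([612.17296099, 144.6243756 ]), np.float64(20.133054551793073)) [589.19321274 121.77996077  84.00505383] [634.48446341 167.08897257  90.74834363]
base 4660 [549.89189967  83.78688301   9.00493999] [673.18587238 206.40199973  14.74655769] ((611.9030151367188, 144.65859985351562), 62.012474060058594)
red 11 [610.84158748 135.62153097  10.9061691 ] [656.63511201 155.08615758 466.4874934 ]
pin 185 [611.15365166 118.88149657 322.7847981 ]
lever 350 [ 9.1170830e-01 -4.1083819e-01  5.3302246e+02  1.8059276e+02] [508.28256789 165.30938435  48.10852736] [559.65809374 196.99526634  61.19668044]
```

View pics/w9.png

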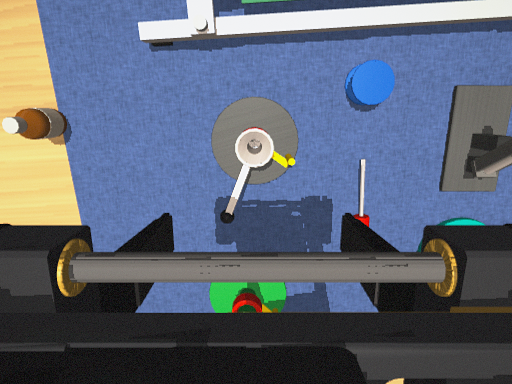

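Stand axis is at (612.0, 144.6), from a base circle fit of radius 62.0 (should be 62). The lever points to 155.7°. Now back to the rest with a quarter turn.

Emit:
drive_tool(
  deltas="0.03 -0.2 0 0.038;0.04 -0.35 0 0.0386;0.04 -0.35 0 0.0386;0.04 -0.35 0 0.0386;0.04 -0.35 0 0.0386;0.04 -0.35 0 0.0386;0.04 -0.35 0 0.0386;0.04 -0.35 0 0.0386;0.04 -0.3 0 0.0386;0.04 -0.2 0 0.0386",
)

```text
t: 16.45
eef_pos: [627.9, -178.3, 315.0]
tcp_rot: [-3.141, 0.001, 1.151]
ft_force: [-0.9, 0.6, 0.2]
opening: 1.0
grip_force: 0.0
```

Emit:
drive_tool(
  deltas="0.04 0 0 0.038;0.04 0 0 0.038;0 0 -0.1 0.038;0 0 -0.25 0;0 0 -0.35 0;0 0 -0.35 0;0 0 -0.25 0;0 0 0 0;0 0 0 0",
)

```text
t: 17.2
eef_pos: [636.2, -174.9, 185.0]
tcp_rot: [-3.139, -0.001, 1.505]
ft_force: [-0.1, -0.3, 0.4]
opening: 0.999
grip_force: 0.0
```

Emit:
drive_tool(
  deltas="0 0 -0.1 0;-0.08 0.005 -0.03 0;-0.08 0.005 0 0;-0.08 0.005 0 0;-0.08 0.005 0 0;-0.08 0.005 0 0;-0.07 0.005 0 0;-0.05 0.005 0 0;0 0 0 0",
)

```text
t: 17.95
eef_pos: [584.1, -170.2, 173.0]
tcp_rot: [-3.142, -0.0, 1.507]
ft_force: [0.2, -0.9, 0.1]
opening: 0.999
grip_force: 0.1
```

```bash
python3 - <<'E'
from cell import env
from h import *
s=env.state();print(s['eef_pos'],s['ft_force'])
p,d=env.read_camera("scene"); cv2.imwrite("pics/s10.png",cv2.resize(p[130:280,150:320,::-1],None,fx=4,fy=4,interpolation=cv2.INTER_CUBIC))
E
```

```text
[ 584.07977467 -170.20107835  172.97486864] [ 0.22770686 -0.93568078  0.10127871]
```

View pics/s10.png

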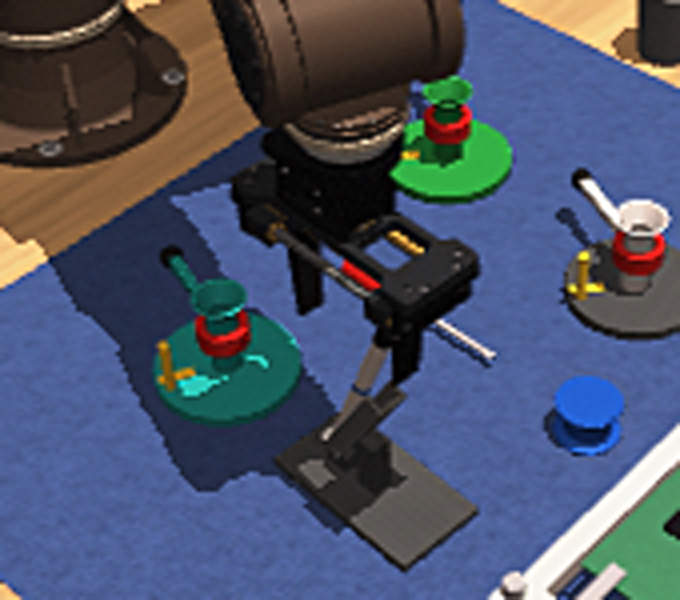

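The +x finger is standing the wand up, as planned. Its foot is still in the trough at about (330,440) and the fingers are either side of it. I'll finish the move and close.

Emit:
drive_tool(
  deltas="-0.07 0 0 0;-0.07 0 0 0;-0.06 0 0 0;-0.04 0 0 0;0 0 0 0;0 0 0 0",
)

```text
t: 18.5
eef_pos: [560.9, -170.4, 172.8]
tcp_rot: [3.141, 0.0, 1.506]
ft_force: [0.3, -0.3, 0.1]
opening: 0.999
grip_force: 0.0
```

Emit:
drive_tool(
  deltas="0 0 0 0;0 0 0 0;0 0 0 0;0 0 0 0;0 0 0 0;0 0 0 0;0 0 0 0;0 0 0 0;0 0 0 0;0 0 0 0",
  gripper=1,
)

```text
t: 19.33
eef_pos: [561.0, -170.3, 172.7]
tcp_rot: [3.142, 0.0, 1.507]
ft_force: [0.4, 0.0, -0.2]
opening: 0.355
grip_force: 0.0
```

Emit:
drive_tool(
  deltas="0 0 0 0;0 0 0 0;0 0 0 0;0 0 0 0;0 0 0 0;0 0 0 0;0 0 0 0;0 0 0 0",
)

```text
t: 20.0
eef_pos: [561.0, -170.3, 172.6]
tcp_rot: [3.142, -0.0, 1.507]
ft_force: [-0.4, 0.3, -0.8]
opening: 0.153
grip_force: 30.0
```

```bash
sed -e 's/-600)<60/-562)<25/;s/+172)<14/+170)<14/' fitr.py > fitv.py; python3 fitv.py 60
```

```text
[ 561.  -170.3  172.6] [-0.4  0.3 -0.8]
315 axis@150 [ 558.4 -166.6] tilt deg [-10.2   6.2] med res 1.9
z 175 [ 553.9 -163.9]
z 88 [ 569.5 -173.3]
z 80 [ 571.  -174.2]
```

Emit:
drive_tool(
  deltas="0 0 0.03 0;0 0 0.08 0;0 0 0.15 0;0 0 0.2 0;0 0 0.25 0;0 0 0.25 0;0 0 0.15 0;0 0 0.05 0;0 0 0 0;0 0 0 0",
)

```text
t: 20.98
eef_pos: [560.7, -170.2, 288.2]
tcp_rot: [-3.141, -0.0, 1.507]
ft_force: [-0.3, 0.2, -0.8]
opening: 0.157
grip_force: 30.0
```

```bash
python3 fitv.py 130; python3 - <<'E'
from h import *
from cell import env
p,d=env.read_camera("scene"); c=env.camera_params("scene"); W=cloud(d,c['mtx'],np.linalg.inv(c['camera_from_world'])).reshape(-1,3);P=p.reshape(-1,3).astype(int)
m=(abs(W[:,0]-561)<20)&(abs(W[:,1]+170)<20)&(W[:,2]>128)&(W[:,2]<265);print(np.sort(W[m][:,2])[:10])
b=m&(P[:,2]-P[:,0]>30);print('blue',W[b].mean(0),b.sum())
E
```

```text
[ 560.7 -170.2  288.2] [-0.3  0.2 -0.8]
414 axis@150 [ 560.1 -166.8] tilt deg [ 0.5 -0.5] med res 0.75
z 290 [ 561.4 -168. ]
z 88 [ 559.6 -166.3]
z 80 [ 559.5 -166.2]
[154.81638262 155.09024877 155.69464284 158.34837781 159.54417726
 159.78968832 160.78932066 162.11235151 162.46018978 163.36931352]
blue [ 566.23451119 -168.31514693  221.84358817] 12
```

Emit:
drive_tool(
  deltas="0.02 0.12 0 0;0.04 0.24 0 0;0.06 0.34 0 0;0.07 0.38 0 0;0.07 0.38 0 0;0.07 0.38 0 0;0.07 0.38 0 0;0.06 0.34 0 0;0.04 0.3 0 0;0.02 0.17 0 0",
)

```text
t: 22.02
eef_pos: [612.7, 136.8, 288.1]
tcp_rot: [-3.141, -0.0, 1.509]
ft_force: [0.6, 0.3, -0.6]
opening: 0.159
grip_force: 30.0
```

Emit:
drive_tool(
  deltas="0.01 0.1 -0.08 0;0 0 -0.15 0;0 0 -0.2 0;0 0 -0.07 0;0 0 0 0;0 0 0 0;0 0 0 0",
)

```text
t: 22.6
eef_pos: [614.4, 142.5, 239.5]
tcp_rot: [3.14, -0.0, 1.506]
ft_force: [0.9, 0.7, -0.5]
opening: 0.157
grip_force: 30.0
```

```bash
python3 fit.py 108; python3 - <<'E'
from h import *
from cell import env
c=env.camera_params("scene");Q=[]
for k in range(3):
    p,d=env.read_camera("scene"); Q.append(cloud(d,c['mtx'],np.linalg.inv(c['camera_from_world'])).reshape(-1,3))
W=np.vstack(Q);m=(abs(W[:,0]-612)<30)&(abs(W[:,1]-144)<30)
q=W[m&(W[:,2]>84)&(W[:,2]<92)];print(len(q),circ(q),q.min(0),q.max(0),(q.min(0)+q.max(0))/2)
print(np.sort(W[m&(W[:,2]>93)][:,2])[:10])
E
```

```text
[614.4 142.5 239.5] [ 0.9  0.7 -0.5]
334 axis@150 [615. 145.] tilt deg [ 0.1 -0. ] med res 1.17
z 242 [615.2 145. ]
z 88 [614.9 145. ]
z 80 [614.9 145. ]
121 (array([614.66828271, 145.22525367]), np.float64(20.39056892855728)) [590.24268239 121.60166457  84.11453981] [637.3886879  170.0897874   91.98157897] [613.81568514 145.84572598  88.04805939]
[105.30033968 105.38745311 106.30025642 107.41541059 107.44421133
 108.43274536 109.94399331 110.05704176 110.47051104 110.50558303]
```

Emit:
drive_tool(
  deltas="-0.008 0.007 -0.05 0;0 0 -0.07 0;0 0 -0.07 0;0 0 -0.07 0;0 0 -0.06 0;0 0 -0.05 0;0 0 -0.04 0;0 0 -0.03 0;0 0 0 0;0 0 0 0",
)

```text
t: 23.73
eef_pos: [613.2, 143.4, 194.7]
tcp_rot: [3.141, 0.0, 1.507]
ft_force: [-1.0, 0.8, -0.3]
opening: 0.157
grip_force: 30.0
```

Foot at about 60 mm, inside the bore with no contact force. On down.

Emit:
drive_tool(
  deltas="0 0 -0.04 0;0 0 -0.06 0;0 0 -0.06 0;0 0 -0.06 0;0 0 -0.06 0;0 0 -0.05 0;0 0 -0.04 0;0 0 -0.03 0;0 0 -0.02 0;0 0 0 0",
)

```text
t: 24.57
eef_pos: [613.1, 143.4, 152.2]
tcp_rot: [-3.141, 0.0, 1.507]
ft_force: [0.1, 0.5, -0.4]
opening: 0.155
grip_force: 30.0
```

Emit:
drive_tool(
  deltas="0 0 -0.015 0;0 0 -0.01 0;0 0 0 0",
)

```text
t: 24.82
eef_pos: [613.2, 143.4, 150.1]
tcp_rot: [3.142, 0.0, 1.507]
ft_force: [0.3, 0.1, -0.5]
opening: 0.157
grip_force: 30.0
```

Emit:
drive_tool(
  deltas="0 0 -0.01 0;0 0 -0.01 0;0 0 0 0",
)

```text
t: 25.07
eef_pos: [613.1, 143.4, 148.0]
tcp_rot: [-3.142, 0.0, 1.507]
ft_force: [-0.0, -0.8, -1.3]
opening: 0.158
grip_force: 30.0
```

Emit:
drive_tool(
  deltas="0 0 -0.01 0;0 0 0 0",
)

```text
t: 25.23
eef_pos: [613.1, 143.4, 147.0]
tcp_rot: [-3.141, 0.0, 1.507]
ft_force: [0.6, 0.0, -0.6]
opening: 0.151
grip_force: 30.0
```

Emit:
drive_tool(
  deltas="0 0 -0.01 0;0 0 0 0",
)

```text
t: 25.4
eef_pos: [613.2, 143.4, 146.1]
tcp_rot: [3.141, -0.0, 1.507]
ft_force: [0.2, 0.4, -0.3]
opening: 0.157
grip_force: 30.0
```

Emit:
drive_tool(
  deltas="0 0 -0.01 0;0 0 0 0",
)

```text
t: 25.57
eef_pos: [613.7, 143.5, 146.0]
tcp_rot: [3.14, -0.0, 1.507]
ft_force: [-0.1, 0.1, 5.7]
opening: 0.159
grip_force: 30.0
```

Emit:
drive_tool(
  deltas="0 0 -0.01 0;0 0 0 0",
)

```text
t: 25.73
eef_pos: [614.1, 143.5, 145.9]
tcp_rot: [3.138, -0.001, 1.507]
ft_force: [-0.9, -0.5, 11.9]
opening: 0.16
grip_force: 30.0
```

```bash
python3 - <<'E'
from h import *
from cell import env
print(env.state()['eef_pos'],env.state()['ft_force'])
for n in("scene","top"):
    c=env.camera_params(n);p,d=env.read_camera(n); W=cloud(d,c['mtx'],np.linalg.inv(c['camera_from_world'])).reshape(-1,3);P=p.reshape(-1,3).astype(int)
    m=(abs(W[:,0]-614)<14)&(abs(W[:,1]-145)<14)
    b=m&(P[:,2]-P[:,0]>15)&(W[:,2]>80)&(W[:,2]<130);print(n,'blue',b.sum(),W[b].mean(0) if b.any() else '')
    print(np.sort(W[m&(P.min(1)>180)&(W[:,2]>150)][:,2])[-5:])
E
```

```text
[614.10372881 143.51509191 145.86350479] [-0.93642096 -0.52973667 11.92140888]
scene blue 10 [616.90756006 144.40139783 100.5164947 ]
[]
top blue 0 
[]
```

Bottomed at 12 N with TCP z 146, which matches the foot at 12 mm. I'll relieve the load and open.

Emit:
drive_tool(
  deltas="0 0 0.01 0;0 0 0.005 0;0 0 0 0",
)

```text
t: 26.08
eef_pos: [613.4, 143.4, 146.0]
tcp_rot: [3.141, -0.0, 1.507]
ft_force: [-0.2, -0.2, 4.1]
opening: 0.158
grip_force: 30.0
```

Emit:
drive_tool(
  deltas="0 0 0 0;0 0 0 0;0 0 0 0;0 0 0 0;0 0 0 0;0 0 0 0;0 0 0 0;0 0 0 0;0 0 0 0;0 0 0 0",
  gripper=0,
)

```text
t: 26.92
eef_pos: [613.2, 143.4, 145.6]
tcp_rot: [3.142, 0.0, 1.507]
ft_force: [-0.0, -0.1, -1.0]
opening: 0.801
grip_force: 0.0
```

Emit:
drive_tool(
  deltas="0 0 0.05 0;0 0 0.15 0;0 0 0.25 0;0 0 0.3 0;0 0 0.35 0;0 0 0.25 0;0 0 0 0;0 0 0 0",
)

```text
t: 27.58
eef_pos: [613.4, 143.4, 282.2]
tcp_rot: [3.139, -0.001, 1.507]
ft_force: [0.4, 0.2, -0.4]
opening: 1.003
grip_force: 0.0
```

```bash
cat > lev.py <<'E'
from h import *
from cell import env
s=env.state();print(s['eef_pos'],s['tcp_rot'],s['joints'].round(2),s['t'])
c=env.camera_params("top");p,d=env.read_camera("top"); W=cloud(d,c['mtx'],np.linalg.inv(c['camera_from_world'])).reshape(-1,3);P=p.reshape(-1,3).astype(int)
r=np.hypot(W[:,0]-612,W[:,1]-144.6)
l=W[(r>60)&(r<112)&(W[:,2]>45)&(W[:,2]<72)];a=np.arctan2(l[:,1]-144.6,l[:,0]-612)%(2*np.pi);print('lever top',len(l),np.degrees(np.median(a)) if len(l) else '')
y=W[(r<75)&(P[:,0]>140)&(P[:,1]>110)&(P[:,2]<70)];print('yellow',len(y),y.mean(0),np.degrees(np.arctan2(y[:,1]-144.6,y[:,0]-612)).round(),y[:,2].round())
c=env.camera_params("scene");p,d=env.read_camera("scene"); W=cloud(d,c['mtx'],np.linalg.inv(c['camera_from_world'])).reshape(-1,3);P=p.reshape(-1,3).astype(int)
cv2.imwrite("pics/lev%d.png"%(s['t']*10),cv2.resize(p[110:230,250:370,::-1],None,fx=5,fy=5,interpolation=cv2.INTER_CUBIC))
r=np.hypot(W[:,0]-614.2,W[:,1]-146.3)
m=(r<25)&(W[:,2]>96)&(W[:,2]<206);q=W[m]
for lo in (100,120,140,160,180,196):
    k=q[(q[:,2]>lo)&(q[:,2]<lo+10)]
    if len(k):print(lo,len(k),np.median(k,0).round(1))
print('top z',np.sort(q[:,2])[-5:])
l=W[(r>60)&(r<112)&(W[:,2]>42)&(W[:,2]<65)];a=np.arctan2(l[:,1]-146.3,l[:,0]-614.2)%(2*np.pi);print('lever scene',len(l),np.degrees(np.median(a)) if len(l) else '')
y=W[(r<75)&(r>35)&(P[:,0]>120)&(P[:,1]>90)&(P[:,2]<70)&(W[:,2]>25)];print('yellow',len(y),np.degrees(np.median(np.arctan2(y[:,1]-146.3,y[:,0]-614.2))%(2*np.pi)),y.mean(0))
E
python3 lev.py
```

```text
[613.38574722 143.44285064 282.23793914] [ 3.13867145e+00 -5.34966160e-04  1.50679026e+00] [ 0.12  0.45  1.48 -0.    1.2   0.19] 27.5833
lever top 0 
yellow 35 [585.26270117 107.09134923  21.16470109] [-115. -119. -117. -116. -126. -123. -120. -122. -120. -129. -127. -125.
 -122. -133. -128. -126. -123. -134. -131. -129. -126. -124. -131. -130.
 -127. -125. -124. -132. -128. -126. -124. -132. -130. -128. -130.] [60. 61. 57. 61. 15. 12. 13. 64. 61.  9. 12. 14. 13. 11. 13. 14. 12. 16.
 11. 17.  8. 13. 11. 17. 11. 13. 15. 12. 15. 11. 13. 13. 17. 12. 14.]
100 10 [616.5 142.4 103.2]
120 11 [616.2 141.2 126.4]
140 8 [616.9 142.7 145.1]
160 10 [616.9 140.5 165.4]
180 11 [616.7 141.3 185.7]
196 15 [614.4 144.4 200.6]
top z [200.95434986 201.11184885 201.17534628 202.38313635 203.13587512]
lever scene 48 157.33535643693517
yellow 34 13.822336381689933 [620.86597817 153.35633886 315.61669556]
```

Wand is upright with its top at about 202, as it should be when seated. Pin is at about 242°, lever at 155.7°. Now the lever: close the fingers, turn so the body's narrow side and the camera face away from the wand, and come down behind the lever.

Emit:
drive_tool(
  deltas="-0.073 0.072 0 0.039;-0.073 0.072 0 0.039;-0.073 0.072 0 0.039;-0.073 0.072 0 0.039;-0.073 0.072 0 0.039;-0.073 0.072 0 0.039;-0.073 0.072 0 0.039;-0.073 0.072 0 0.039;-0.073 0.072 0 0.039;-0.073 0.072 0 0.039",
  gripper=1,
)

```text
t: 28.52
eef_pos: [539.4, 215.6, 279.1]
tcp_rot: [-3.14, -0.002, 2.738]
ft_force: [0.1, 0.1, -0.3]
opening: 0.358
grip_force: 0.0
```

Emit:
drive_tool(
  deltas="0 0 0 0.039;0 0 0 0.039;0 0 0 0.039;0 0 0 0.039;0 0 -0.2 0;0 0 -0.3 0;0 0 -0.3 0;0 0 -0.2 0;0 0 0 0;0 0 0 0",
)

```text
t: 29.35
eef_pos: [539.7, 215.2, 179.4]
tcp_rot: [-3.141, -0.003, -3.061]
ft_force: [-0.4, 0.5, -0.3]
opening: 0.004
grip_force: 0.0
```

```bash
python3 lev.py | grep -v yellow; python3 -c "
from cell import env;print(env.state()['opening'])"
```

```text
[539.70475348 215.23507693 179.42929651] [-3.14105662 -0.00339677 -3.06120841] [ 0.27  0.49  1.73  0.    0.93 -1.39] 29.35
lever top 73 157.90035054548025
100 10 [616.9 140.6 104.8]
120 9 [616.2 140.  126.1]
140 10 [617.4 142.1 143.5]
160 11 [617.9 141.2 164. ]
180 16 [618.6 141.  183.3]
196 16 [615.3 143.2 200.9]
top z [201.79602013 202.41400035 203.37828566 203.88529552 205.70343508]
lever scene 50 157.52705184875117
0.008149046271860923
```

Emit:
drive_tool(
  deltas="0 0 -0.25 0;0 0 -0.3 0;0 0 -0.3 0;0 0 -0.25 0;0 0 -0.16 0;0 0 0 0;0 0 0 0",
)

```text
t: 30.03
eef_pos: [540.7, 215.5, 55.5]
tcp_rot: [3.141, 0.0, -3.061]
ft_force: [0.3, 0.2, 0.3]
opening: 0.006
grip_force: 0.0
```

```bash
python3 - <<'E'
import numpy as np
p=np.array([539.7,215.2]);
for a,r in((150,91),(158,90),(166,90),(174,90),(182,90),(190,90),(198,90),(206,90),(214,90),(218,90),(222,90),(226,90)):
    q=np.array([612+r*np.cos(np.radians(a)),144.6+r*np.sin(np.radians(a))]);print(a,q.round(1),((q-p)/100).round(3));p=q
E
```

```text
150 [533.2 190.1] [-0.065 -0.251]
158 [528.6 178.3] [-0.046 -0.118]
166 [524.7 166.4] [-0.039 -0.119]
174 [522.5 154. ] [-0.022 -0.124]
182 [522.1 141.5] [-0.004 -0.125]
190 [523.4 129. ] [ 0.013 -0.125]
198 [526.4 116.8] [ 0.03  -0.122]
206 [531.1 105.1] [ 0.047 -0.116]
214 [537.4  94.3] [ 0.063 -0.109]
218 [541.1  89.2] [ 0.037 -0.051]
222 [545.1  84.4] [ 0.04  -0.048]
226 [549.5  79.9] [ 0.044 -0.045]
```

Emit:
drive_tool(
  deltas="-0.025 -0.08 0 0;-0.02 -0.08 0 0;-0.02 -0.09 0 0;-0.023 -0.06 0 0;-0.023 -0.06 0 0;-0.02 -0.06 0 0;-0.02 -0.06 0 0;-0.011 -0.062 0 0;-0.011 -0.062 0 0;0 0 0 0",
)

```text
t: 30.87
eef_pos: [525.0, 153.0, 55.6]
tcp_rot: [3.141, 0.005, -3.062]
ft_force: [6.9, 0.9, 3.3]
opening: 0.006
grip_force: 3.0
```

Emit:
drive_tool(
  deltas="-0.002 -0.063 0 0;-0.002 -0.063 0 0;0.006 -0.063 0 0;0.007 -0.063 0 0;0.015 -0.06 0 0;0.015 -0.06 0 0;0.023 -0.058 0 0;0.024 -0.058 0 0;0 0 0 0",
)

```text
t: 31.62
eef_pos: [531.8, 104.1, 54.5]
tcp_rot: [-3.142, -0.0, -3.062]
ft_force: [-0.2, -0.0, -0.1]
opening: 0.002
grip_force: 0.1
```

```bash
python3 lev.py | grep -v yellow
```

```text
[531.78145936 104.10378973  54.52320594] [-3.14151875e+00 -4.29033937e-04 -3.06193462e+00] [ 0.07  0.62  1.92 -0.    0.6  -1.58] 31.6167
lever top 0 
100 10 [617.8 141.2 104. ]
120 11 [618.5 140.1 127.1]
140 9 [616.6 141.4 145.4]
160 12 [616.8 142.2 164.8]
180 13 [618.  141.2 183.8]
196 13 [612.5 144.8 199.7]
top z [201.12751838 201.51101489 201.70529861 201.76249935 204.42633659]
lever scene 87 219.54035685715812lev.py:7: RuntimeWarning: Mean of empty slice.
  y=W[(r<75)&(P[:,0]>140)&(P[:,1]>110)&(P[:,2]<70)];print('yellow',len(y),y.mean(0),np.degrees(np.arctan2(y[:,1]-144.6,y[:,0]-612)).round(),y[:,2].round())
  ret = um.true_divide(
```

Emit:
drive_tool(
  deltas="0.03 -0.055 0 0;0.032 -0.054 0 0;0.02 -0.03 0 0;0 0 0 0",
)

```text
t: 32.05
eef_pos: [540.2, 90.6, 54.7]
tcp_rot: [-3.142, 0.0, -3.062]
ft_force: [0.4, 0.5, 0.5]
opening: 0.007
grip_force: 0.1
```

Emit:
drive_tool(
  deltas="0.015 -0.02 0 0;0 0 0 0",
)

```text
t: 32.22
eef_pos: [541.3, 89.0, 54.6]
tcp_rot: [3.142, -0.0, -3.061]
ft_force: [-0.3, 0.4, -0.4]
opening: 0.002
grip_force: 0.4
```

Emit:
drive_tool(
  deltas="0.015 -0.02 0 0;0 0 0 0",
)

```text
t: 32.38
eef_pos: [542.8, 87.2, 54.7]
tcp_rot: [3.142, 0.0, -3.061]
ft_force: [-0.7, 0.8, -0.6]
opening: 0.004
grip_force: 0.5
```

Emit:
drive_tool(
  deltas="0.015 -0.02 0 0;0.015 -0.02 0 0;0 0 0 0",
)

```text
t: 32.63
eef_pos: [544.4, 84.8, 54.5]
tcp_rot: [3.139, -0.003, -3.061]
ft_force: [-6.2, 16.9, 3.7]
opening: 0.008
grip_force: 7.9
```

Emit:
drive_tool(
  deltas="0.015 -0.02 0 0;0 0 0 0;0 0 0 0",
)

```text
t: 32.88
eef_pos: [544.6, 84.2, 54.4]
tcp_rot: [3.138, -0.005, -3.061]
ft_force: [-10.4, 30.0, 5.3]
opening: 0.004
grip_force: 13.6
```

```bash
python3 lev.py 2>/dev/null| grep -v yellow
```

```text
[544.6431562   84.24384166  54.39013468] [ 3.13808342 -0.00506246 -3.06102251] [ 0.03  0.63  1.9   0.01  0.62 -1.62] 32.8833
lever top 0 
100 8 [616.2 141.9 104.7]
120 11 [616.2 139.9 123.8]
140 9 [617.3 141.6 144.8]
160 10 [618.5 141.6 165.9]
180 15 [619.  141.6 183. ]
196 16 [615.5 144.8 200.3]
top z [201.67796091 202.53881662 202.77800313 203.78667411 205.26792229]
lever scene 85 233.36520722589464
```

Hard stop reached: 30 N, lever at about 232°. I'll back off, rise and check.

Emit:
drive_tool(
  deltas="-0.03 0.04 0 0;-0.08 0.1 0 0;-0.15 0.05 0 0;-0.2 0 0.1 0;-0.1 0 0.3 0;0 0 0.35 0;0 0 0.35 0;0 0 0.35 0;0 0 0.3 0;0 0 0 0",
)

```text
t: 33.82
eef_pos: [492.7, 100.6, 235.0]
tcp_rot: [-3.141, 0.009, -3.061]
ft_force: [-0.3, -0.0, 0.4]
opening: 0.002
grip_force: 0.0
```

```bash
python3 lev.py 2>/dev/null; ls pics/lev*
```

```text
[492.72843191 100.56468211 235.0383279 ] [-3.14125364  0.0089577  -3.06104075] [ 0.07  0.31  1.85 -0.    0.97 -1.58] 33.8167
lever top 0 
yellow 0 [nan nan nan] [] []
100 9 [616.1 141.5 104.8]
120 9 [615.4 142.  125.6]
140 8 [617.9 142.9 145.2]
160 9 [616.6 141.9 163.2]
180 12 [616.9 139.8 184.1]
196 15 [615.8 143.8 201.8]
top z [202.09068877 202.13932197 202.87891    204.37619864 204.89573304]
lever scene 65 233.76083148355477
yellow 15 246.05413283241077 [592.68398815  98.75367344  43.4654114 ]
pics/lev275.png
pics/lev293.png
pics/lev316.png
pics/lev328.png
pics/lev338.png
```

View pics/lev338.png

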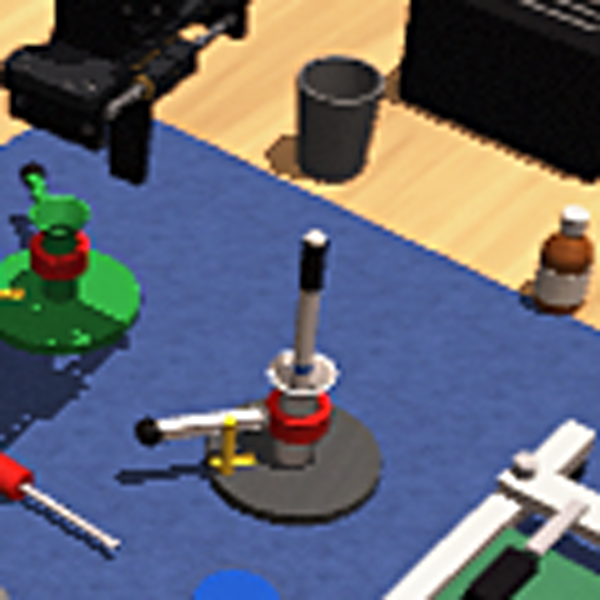

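The wand stands in the barrel with its head up at (315,250). The lever, with its ball at (150,430), rests against the yellow pin at (230,435), and the gripper is clear.

```bash
python3 -c "
from cell import env;print(env.job_done())"
```

```text
the job is handed in; nothing more can be done
None
```

The wand stands upright in the clamp stand, lowered to the bottom and released, and the collar lever is against the yellow stop pin; the first grip crept, so I put the wand back in its rest and regrasped it, and I handed the job in at about 34 s.

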